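Screw the lid onto the tilted waste jar

TASK

Close the waste jar that leans in the bench stand: lay the blue lid squarely on its mouth with the grip bar in line with the red pointer, so that it rests on the thread, turn it back (counter-clockwise) until the thread drops into place, then screw it forward (clockwise) until it is fully home and let go. Leave the bottle, jars and boxes round about where they stand.

Things in the scene. Friction and masses are not known exactly. Their poses are not given: they have to be found in the camera images.
- lid: Loose blue ribbed screw lid standing rim down: 76 mm diameter, top plate at 25 to 29 mm, straight grip bar 60 mm long and 14 mm thick standing 29 to 60 mm above the rim, 63 to 126 g. Origin: centre of the rim plane (underside); x along the bar, z out of the top.
- lid_lug (a point): One of four 5 mm thick lugs that point inward inside the lid, 3.5 mm above its rim, tips 28.5 mm from the axis: at both bar ends and at right angles to them, so the lid fits alike after every quarter turn. This point: in the lug at +x, 30 mm from the lid's axis; axes as the lid's.
- lid_bar_top (a point): Centre of the top edge of the lid's grip bar, 60 mm above the lid's origin; axes as the lid's.
- jar: White jar fixed in a dark steel stand (neither moves), leaning 30 degrees from upright towards the stand's front. Body 74 mm, neck 54 mm diameter, 105 mm long, with a four-start thread of 65 mm outer diameter round the neck. Origin: centre of its bottom; z along its axis out of the mouth; -x is the low front side with the red pointer.
- jar_mouth (a point): Centre of the jar's mouth plane, 105 mm from its bottom; axes as the jar's. Heights of the lid's origin along z from here: -9 mm resting on top of the thread, -20 mm dropped in, -23.6 mm screwed fully home. Play of the lid: about 1.5 mm sideways, 2 mm along z in the thread.
- jar_pointer (a point): Middle of the red pointer on the jar's front (-x) side, 45 mm from its axis, 56 mm from its bottom. Lid laid on with the bar within 12 degrees of the line from the axis to it (the jar's x axis) rests on the thread. Turned back (counter-clockwise from above, positive about z) it drops in at 28 to 33 degrees from that line and can go back to about 52.
- thread_stop (a point): One of four solid stops at the thread's end, at the neck; axes as the jar's. A lid resting on the thread cannot turn forward (clockwise) beyond 20 degrees past the pointer. After the drop, screwing forward draws the lid down evenly, starting about 25 degrees before the pointer, and ends solidly at these stops about 20 degrees past it. It turns easily until then.
- dropper_bottle: Amber dropper bottle, loose, 34 mm diameter, 109 mm tall, bystander. Origin: centre of underside.
- powder_jar: White powder jar with ribbed cap, loose, 41 mm diameter, 66 mm tall, bystander. Origin: centre of underside.
- gel_jar: Small jar with black ribbed cap, loose, 39 mm diameter, 81 mm tall, bystander. Origin: centre of underside.
- needle_box: White carton with an orange band, loose, 45x95x52 mm, bystander. Origin: centre of underside.
- capsule_mixer: Large beige mixing machine, fixed, always in the same place on the worktop between lid and jar: a tapering housing with a foot about 300 mm across, 336 mm tall. Go round its front (the robot's side) or well above it. Origin: centre of its underside.
Things that resemble listed ones, but are neither listed nor needed, are in the scene too. Of the things shaped like the lid, the blue one is meant.

How it is judged:
By the outcome, as a careful person would: the job done as asked, in the order asked, and still so for the second after the job is handed in, with the robot touching nothing.
It also fails if it takes over 51 s, if anything falls off the work surface, if the arm or the gripper's body presses on something with over 40 N, if the wrist force passes 120 N, or if a joint passes its speed limit or range.

ROBOT

A 6-joint arm with a two-finger parallel gripper is mounted at the origin on a cart in front of the work surface, level with it; the furniture and walls round the work are solid. World frame = base frame: x ahead of the robot, y to its left, z up, the work surface at z = 0. Lengths are in m, angles in rad, forces in N, time in s.
With the tool pointing down it reaches from about 0.35 to 0.975 m from the base axis. Payload 17.4 kg.
Tool frame: the origin (TCP) lies at the very end of the fingers, on their centre line; the grasp point (between the pads) lies 19 mm behind it; z points along the fingers, y is the line along which they close (so a half turn about z gives the same grasp; the last joint's range is limited). The gripper opens to 85 mm and grips with 20 to 120 N. Pads are 22 mm wide; open, the fingers measure 114 mm over their backs; the gripper's body (76 mm by 85 mm) begins 54 mm behind the grasp point. The pads swing forward as they close: fully open they stand 13 mm farther back than shut.
Start: joints at [1.262, 0.116, 1.442, -0, 1.584, -0.038], TCP at [0.181, 0.65, 0.231] pointing down, gripper open.
Joint ranges: [-2.83, 2.83], [-0.83, 2.19], [0.07, 2.5], [-1.14, 4.28], [0.01, 3], [-2.97, 2.97]. Speed limits (rad/s): [1.89, 1.89, 2.22, 3.14, 3.14, 3.14].

INTERFACE

Orientations are given as a unit quaternion [x, y, z, w].
In Python, from station import r gives the robot as it stands.
- The arm moves only by the tool drive_tool, never from a script. Its arguments are lists of equal length, an entry for each row: "dp": the shift along the tool's x, y, z scaled (see below), a list of three; "angular": the turn, a rotation vector about the tool's x, y, z scaled (see below), a list of three; "gripper": the closure, from 0 (fully open) to 1 (shut). In form: {"dp": [[dx, dy, dz], ...], "angular": [[rx, ry, rz], ...], "gripper": [gripper, ...]}. A call has 1 to 12 rows; each row shifts and turns the commanded pose from where the row before left it, along the tool's axes as they then stand; what a row does not reach is not made up. The controller multiplies each number of a shift by 2.5 cm and each number of a turn by 0.1 rad. A row lasts 1/8 s, in which the tool goes at most 62.5 mm and 10.7 degrees, less where a joint would pass 70% of its speed; a pose out of reach is approached as far as the arm can. A call with a number of a shift or a turn outside -1 to 1 is refused whole. A call with a gripper value outside its range is refused whole. The fingers move at their own pace and stop on an object; "newtons" is the grip in N (left out, the last holds). Time passes only in rows, so rows that do not move let the fingers close. It gives the time, the measured TCP pose, the force, the opening and the grip force at its end, in the units of the state.
- r.get_state(): the state, without advancing time (a new reading comes with each control period).
- r.capture(name): name is "side" or "top"; returns a dict with "frame" (420x560x3 uint8, blue, green, red), "vertical_fov" (degrees; the focal length in pixels is half the picture's height over the tangent of half this angle, whatever the lens; pixels are square), "cx", "cy" (the principal point, pixels), "pose" (4x4, takes a point from camera to world coordinates). Camera axes: x right, y up, looking along -z (the intrinsics and any distortion apply to the point x, -y, -z); pixel columns grow to the right and rows downward; lengths in m; the calibration is good to about 2 mm. A picture is of the moment at which its call begins. There is no depth.
- r.close_job(): hands the job in; it is judged then, once.
Trained networks look in a picture, given as the dict that the camera call returned (one of the last four; its "shot" number tells which), for a name from the list of things; names that differ only in an ending like _2 or _b are one class to them, and where a whole thing is asked for, a point or a joint stands for the part that bears it (a point fixed in the world has none). Each returns a list of dicts, best first, with "p" (0 to 1); they miss things now and then, are a little off and sometimes report something else, mostly with a low value. They report only what shows in the picture. A call takes as long as a camera call. They do not tell look-alikes from the thing itself.
- r.outline_of(picture, name): "region" (420x560 bool, what is visible of it) and "at" ([row, column] in pixels, amid what is visible of it).
The state is a dict: "time_s": time; "joint_pos": joint angles; "joint_velocities": joint speeds; "tau": joint torques, N m; "tool_pos": TCP position; "ee_rot": TCP orientation; "wrist_force": force on the tool from outside, world axes, zero at the start; "wrist_torque": the same for the moment, N m; "gripper_width": opening from 0.0 (shut) to 1.0 (fully open); "grasp_force": force on a finger pad.
Only numpy, scipy, OpenCV 4.12 (cv2) and the standard library are available. Lean on these libraries where they do the work, as an engineer would, in place of code of your own. Each camera call takes 0.05 s, during which the arm holds its last target. There are 200 camera calls.

## Working session

There is one attempt and no reset: what is moved stays moved. The work goes in short steps, Python scripts to look and compute and a tool call to move; the robot and the scene stay as the last step left them, time stands still between calls to the robot, and variables do not carry over. Pictures are saved under pics/ and viewed, at most 10 in all, crops included, and the job is handed in when it is done.

Besides the shell and the picture viewer there is one more tool, called as name(argument=value, ...) on one line, values as JSON. drive_tool: Moves the arm, as the interface text tells. Its arguments: {"type":"object","properties":{"dp":{"type":"array","items":{"type":"array","items":{"type":"number"}}},"angular":{"type":"array","items":{"type":"array","items":{"type":"number"}}},"gripper":{"type":"array","items":{"type":"number"}},"newtons":{"type":"number"}},"required":["dp","angular","gripper"]}

```bash
mkdir -p pics; ls
cat > h.py <<'E'
import numpy as np, cv2
from station import r
from scipy.spatial.transform import Rotation as R
def f(c): return c["frame"].shape[0]/2/np.tan(np.radians(c["vertical_fov"])/2)
def ray(c,row,col):
    d=np.array([(col-c["cx"])/f(c),-(row-c["cy"])/f(c),-1.]); P=np.array(c["pose"])
    d=P[:3,:3]@d; return P[:3,3],d/np.linalg.norm(d)
def atz(c,row,col,z):
    o,d=ray(c,row,col); return o+d*(z-o[2])/d[2]
def proj(c,p):
    P=np.array(c["pose"]); q=P[:3,:3].T@(np.array(p)-P[:3,3]); return np.array([c["cy"]-f(c)*q[1]/-q[2], c["cx"]+f(c)*q[0]/-q[2]])
def tri(obs):
    A=np.zeros((3,3));b=np.zeros(3)
    for o,d in obs:
        M=np.eye(3)-np.outer(d,d);A+=M;b+=M@o
    return np.linalg.solve(A,b)
E
python3 - <<'E'
from h import *
s=r.get_state();print(s)
fr=[]
for n in("side","top"):
    c=r.capture(n);print(n,{k:v for k,v in c.items() if k!="frame"})
    cv2.imwrite(f"pics/{n}0.png",c["frame"])
    for t in("lid","lid_bar_top","lid_lug","jar","jar_mouth","jar_pointer","thread_stop"):
        for o in r.outline_of(c,t):
            m=o["region"];ys,xs=np.nonzero(m)
            print(t,round(o["p"],2),np.round(o["at"],1),m.sum(),(ys.min(),ys.max(),xs.min(),xs.max()) if len(ys) else "", c["frame"][m].mean(0).round() if len(ys) else "")
E
```

```text
pics
{'time_s': 0.0, 'joint_pos': array([ 1.26221600e+00,  1.16490165e-01,  1.44228109e+00, -3.23242486e-05,
        1.58398250e+00, -3.78082195e-02]), 'joint_velocities': array([-1.14042213e-04, -1.72109392e-04,  1.25921417e-03,  1.51799028e-03,
       -1.91999098e-03,  9.86571609e-05]), 'tau': array([-4.53911734e-04, -7.31977057e+01, -6.32499075e+01, -1.34445590e-04,
        6.20849009e-03,  1.75197908e-05]), 'tool_pos': array([0.1805108 , 0.65021739, 0.23054952]), 'ee_rot': array([ 1.34973021e-01,  9.90849104e-01, -5.74654258e-04, -8.41277681e-05]), 'wrist_force': array([0.56311282, 0.42660482, 0.82947757]), 'wrist_torque': array([ 0.02728963,  0.07224681, -0.02376717]), 'grasp_force': 0.0, 'gripper_width': 1.001252605220422}
side {'vertical_fov': 50.25645072880714, 'cx': 282.1833463028456, 'cy': 202.92775958242828, 'pose': array([[-0.80041602,  0.3085493 , -0.51393727, -0.19612735],
       [-0.59925228, -0.39012916,  0.69906791,  1.06499009],
       [ 0.015195  ,  0.86752324,  0.4971645 ,  0.78117604],
       [ 0.        ,  0.        ,  0.        ,  1.        ]]), 'shot': 1}
lid 
[... 2470 characters left out ...]
p.int64(332), np.int64(357)) [188. 113.  63.]
jar 0.89 [197.8 210.3] 729 (np.int64(186), np.int64(213), np.int64(195), np.int64(228)) [142. 141. 142.]
jar 0.69 [186.  141.2] 180 (np.int64(179), np.int64(192), np.int64(133), np.int64(149)) [ 81. 120.  90.]
jar_mouth 0.71 [201.8 212.9] 775 (np.int64(186), np.int64(214), np.int64(195), np.int64(228)) [141. 140. 141.]
jar_mouth 0.41 [239.2 158.2] 134 (np.int64(233), np.int64(244), np.int64(152), np.int64(166)) [46. 58. 79.]
jar_pointer 0.57 [198.6 211.9] 771 (np.int64(186), np.int64(214), np.int64(195), np.int64(228)) [141. 140. 141.]
thread_stop 0.96 [198.3 211.3] 767 (np.int64(186), np.int64(214), np.int64(195), np.int64(228)) [141. 140. 141.]
```

View pics/top0.png

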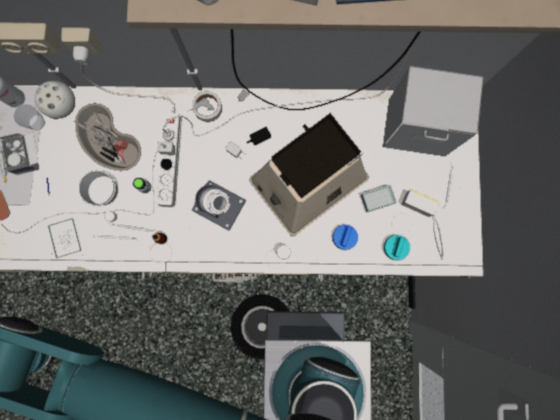

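View pics/side0.png

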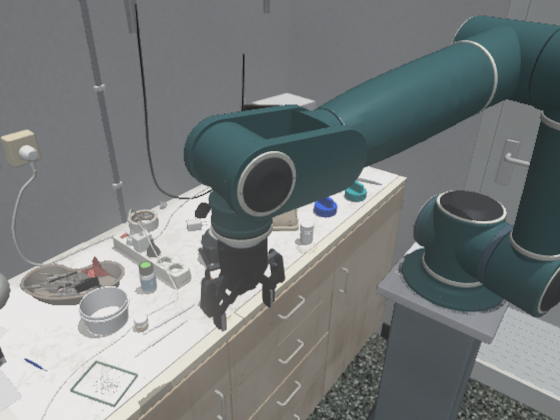

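Run:
```python
import cv2,numpy as np
t=cv2.imread("pics/top0.png");
a=t[165:240,180:255];b=t[215:270,325:425]
a=cv2.resize(a,(600,600),interpolation=cv2.INTER_CUBIC);cv2.imwrite("pics/cropjar.png",a)
cv2.imwrite("pics/croplid.png",cv2.resize(b,(800,440),interpolation=cv2.INTER_CUBIC))
```

```text
(no output)
```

View pics/cropjar.png

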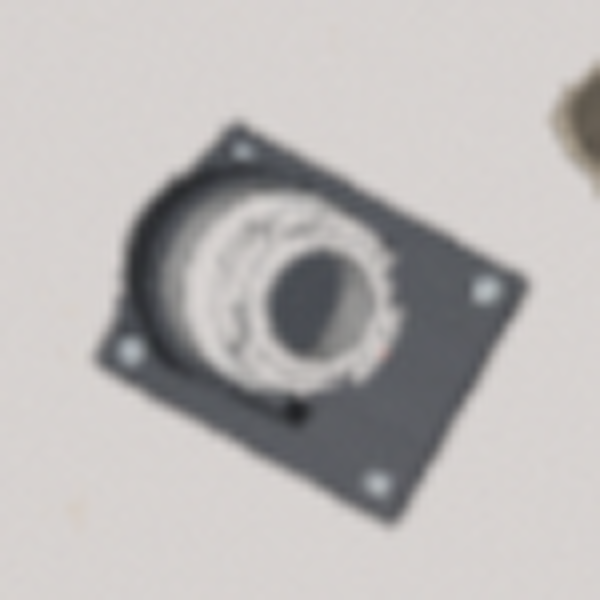

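View pics/croplid.png

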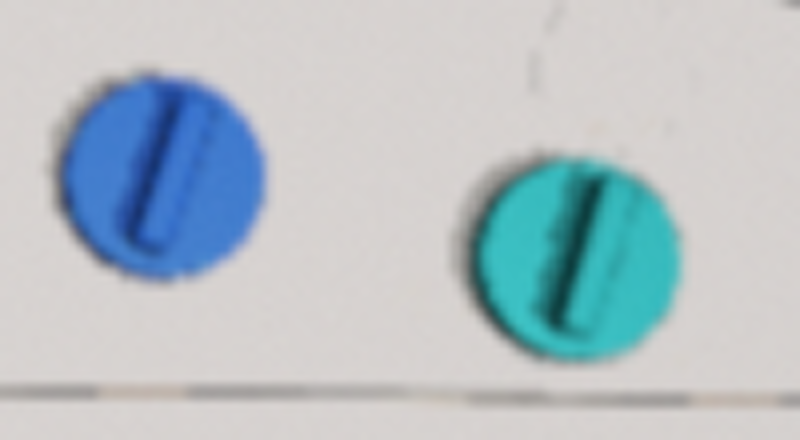

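```bash
cat >> h.py <<'E'
def circ(rad,z,n=40):
    t=np.linspace(0,2*np.pi,n,endpoint=False); return np.c_[rad*np.cos(t),rad*np.sin(t),np.full(n,z)]
BAR=np.array([[x,y,z] for x in(-.03,.03) for y in(-.007,.007) for z in(.029,.06)])
LID=[np.r_[circ(.038,0),circ(.038,.029)],BAR]
def sil(c,parts,Rm,p,S=4):
    h,w=c["frame"].shape[:2]; m=np.zeros((h*S,w*S),np.uint8)
    for q in parts:
        uv=np.array([proj(c,Rm@v+p)[::-1] for v in q]); uv=(uv+.5)*S-.5
        cv2.fillConvexPoly(m,cv2.convexHull(uv.round().astype(np.int32)),255)
    return cv2.resize(m,(w,h),interpolation=cv2.INTER_AREA)/255.
def blue(c,hue=(104,128)):
    h=cv2.cvtColor(c["frame"],cv2.COLOR_BGR2HSV).astype(int); return ((h[...,0]>=hue[0])&(h[...,0]<=hue[1])&(h[...,1]>110)&(h[...,2]>50))
def blob(m,near,rad):
    n,l,st,ce=cv2.connectedComponentsWithStats(m.astype(np.uint8)); 
    ok=[i for i in range(1,n) if np.hypot(*(ce[i][::-1]-np.array(near)))<rad and st[i][4]>40]
    return np.isin(l,ok)
E
python3 - <<'E'
from h import *
from scipy.optimize import minimize
cs={n:r.capture(n) for n in("top","side")}
ms={"top":blob(blue(cs["top"]),(237,345),15),"side":blob(blue(cs["side"]),(206,326),15)}
print({k:v.sum() for k,v in ms.items()})
ob=[]
for n in cs:
    ys,xs=np.nonzero(ms[n]); ob.append(ray(cs[n],ys.mean(),xs.mean()))
print("tri",tri(ob).round(4), "top@.03",atz(cs["top"],237.1,345.6,.029).round(4))
ys,xs=np.nonzero(ms["side"]);print("side@.02",atz(cs["side"],ys.mean(),xs.mean(),.02).round(4))
for use in(("top",),("side",),("top","side")):
    def cost(v):
        Rm=R.from_euler("z",v[2]).as_matrix(); return sum(np.abs(sil(cs[n],LID,Rm,np.array([v[0]/100,v[1]/100,0]))-ms[n]).sum() for n in use)
    p0=atz(cs["top"],237.1,345.6,.029)
    b=minimize(cost,[p0[0]*100,p0[1]*100,-.305],method="Nelder-Mead",options=dict(initial_simplex=[[p0[0]*100,p0[1]*100,-.3],[p0[0]*100+.5,p0[1]*100,-.3],[p0[0]*100,p0[1]*100+.5,-.3],[p0[0]*100,p0[1]*100,-.1]]))
    print(use,b.x.round(3),b.fun)
c=cs["top"]
# bar ends (crop) at z .06
off=np.array([215,325])
for cr in((152,240),(197,97)):
    print("bar end",atz(c,215+(cr[1]+.5)/8-.5,325+(cr[0]+.5)/8-.5,.06).round(4))
print("stand corners", [atz(c,165+y/8-.5,180+x/8-.5,.006).round(4)[:2] for x,y in((235,120),(525,285),(393,525),(98,358))])
print("mouth", [atz(c,165+303/8-.5,180+321/8-.5,z).round(3) for z in (.08,.1,.12)])
print("mixer top", [atz(c,y,x,.336).round(3)[:2] for x,y in((272,155),(329,115),(360,148),(300,197))], "foot",[atz(c,y,x,0).round(3)[:2] for x,y in((250,172),(293,233),(368,180))])
E
```

```text
{'top': np.int64(479), 'side': np.int64(291)}
tri [ 0.4628 -0.0815  0.0165] top@.03 [ 0.4597 -0.0825  0.029 ]
side@.02 [ 0.4608 -0.0755  0.02  ]
('top',) [46.215 -8.226 -0.228] 43.41568627450981
('side',) [46.393 -8.299 -1.057] 112.39215686274511
('top', 'side') [46.282 -8.267 -1.078] 162.6627450980392
bar end [ 0.4353 -0.0723  0.06  ]
bar end [ 0.4888 -0.0892  0.06  ]
stand corners [array([0.6359, 0.3425]), array([0.5722, 0.2274]), array([0.4778, 0.2763]), array([0.5412, 0.3927])]
mouth [array([0.554, 0.297, 0.08 ]), array([0.551, 0.294, 0.1  ]), array([0.548, 0.292, 0.12 ])]
mixer top [array([0.638, 0.138]), array([ 0.741, -0.001]), array([ 0.658, -0.078]), array([0.535, 0.069])] foot [array([0.663, 0.215]), array([0.472, 0.077]), array([ 0.642, -0.157])]
```

drive_tool(dp=[[0,0,0],[-1,-1,-0.25],[-1,-1,-0.25],[-1,-1,-0.25],[-1,-1,-0.25],[-1,-1,-0.25],[-1,-1,-0.25],[-1,-1,-0.25],[-1,-1,-0.25],[-1,-1,-0.25],[-1,-1,-0.25],[-1,-1,-0.25]], angular=[[0,0,0.35],[0,0,0],[0,0,0],[0,0,0],[0,0,0],[0,0,0],[0,0,0],[0,0,0],[0,0,0],[0,0,0],[0,0,0],[0,0,0]], gripper=[0,0,0,0,0,0,0,0,0,0,0,0], newtons=60)

```text
time_s: 2.4
tool_pos: [0.3604, 0.3043, 0.3005]
ee_rot: [0.153, 0.988, 0.0, 0.0]
wrist_force: [0.5, -0.1, -0.5]
gripper_width: 0.999
grasp_force: 0.0
```

drive_tool(dp=[[-0.55,-1,0],[-0.55,-1,0],[-0.55,-1,0],[-0.55,-1,0],[-0.55,-1,0],[-0.55,-1,0],[-0.55,-1,0],[-0.55,-1,0],[-0.55,-1,0],[-0.55,-1,0],[-0.55,-1,0],[-0.55,-1,0]], angular=[[0,0,0],[0,0,0],[0,0,0],[0,0,0],[0,0,0],[0,0,0],[0,0,0],[0,0,0],[0,0,0],[0,0,0],[0,0,0],[0,0,0]], gripper=[0.3,0.3,0.3,0.3,0.3,0.3,0.3,0.3,0.3,0.3,0.3,0.3])

```text
time_s: 3.9
tool_pos: [0.4271, -0.0313, 0.3002]
ee_rot: [0.153, 0.988, 0.0, 0.0]
wrist_force: [0.4, 0.4, 1.1]
gripper_width: 0.7
grasp_force: 0.0
```

Run:
```python
from h import *
s=r.get_state();print(s["time_s"],s["joint_pos"].round(3),s["tool_pos"].round(4),s["gripper_width"])
c=r.capture("side");cv2.imwrite("pics/side1.png",c["frame"])
P=np.array(c["pose"]);np.savez("side1.npz",frame=c["frame"],pose=P)
print(proj(c,[.55,.294,.1]))
uv=proj(c,[.55,.294,.1]).round().astype(int)
a=c["frame"][uv[0]-40:uv[0]+50,uv[1]-50:uv[1]+50]
l=c["frame"][180:225,300:400]
cv2.imwrite("pics/side1c.png",cv2.resize(a,None,fx=6,fy=6,interpolation=cv2.INTER_CUBIC)); print(uv)
t=r.capture("top");cv2.imwrite("pics/top1.png",t["frame"])
```

```text
3.9 [-0.133 -0.443  1.824  0.     1.76  -1.396] [ 0.4271 -0.0313  0.3002] 0.6999218557164977
[224.20594066 230.51025277]
[224 231]
```

View pics/side1c.png

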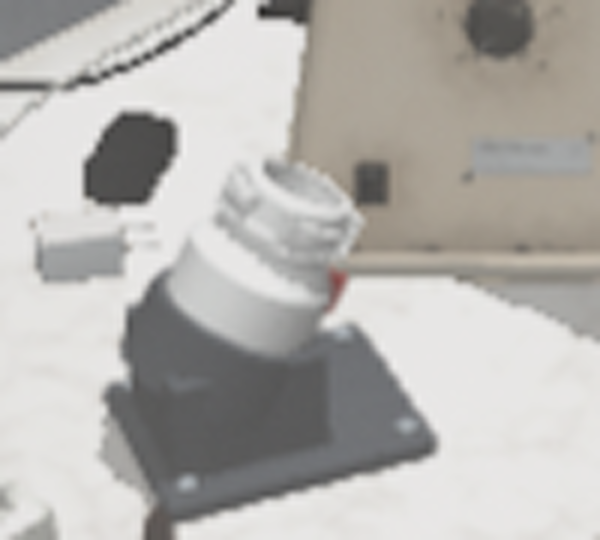

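```bash
cat >> h.py <<'E'
def jarR(yaw): # jar x horizontal-yaw direction, leaning 30deg toward -x
    a=np.radians(30); h=np.array([np.cos(yaw),np.sin(yaw),0]); z=-np.sin(a)*h+np.cos(a)*np.array([0,0,1.]); y=np.array([-h[1],h[0],0]); return np.c_[np.cross(y,z),y,z]
E
python3 - <<'E'
from h import *
cs={n:r.capture(n) for n in("top","side")}
o=[ray(cs["top"],202.4,219.6),ray(cs["side"],216.1,231.9)]
p=tri(o);print(p.round(4),[np.linalg.norm(np.cross(p-a,d)).round(4) for a,d in o])
yaw=np.radians(61.2);J=jarR(yaw)
corn={"top":[(165+y/8-.5,180+x/8-.5) for x,y in((235,120),(525,285),(393,525),(98,358))],
"side":[(184+y/6-.4,181+x/6-.4) for x,y in((350,325),(437,440))]}
print([atz(cs["side"],*q,.01).round(4) for q in corn["side"]],[atz(cs["top"],*q,.01).round(4) for q in corn["top"]])
for n in cs:
    im=cs[n]["frame"];uv=proj(cs[n],p).astype(int);r0,c0=uv[0]-33,uv[1]-38
    z=8;a=cv2.resize(im[r0:r0+66,c0:c0+76],None,fx=z,fy=z,interpolation=cv2.INTER_CUBIC)
    def L(pts,col,cl=True):
        q=np.array([((proj(cs[n],J@v+p)-[r0,c0]+.5)*z)[::-1] for v in pts]).round().astype(np.int32);cv2.polylines(a,[q],cl,col,1)
    L(circ(.027,0),(0,255,0));L(circ(.0325,-.0125),(255,0,255));L(circ(.037,-.105),(0,255,255));L([[-.045,0,-.049],[-.037,0,-.049],[0,0,-.105]],(0,0,255),False);L([[0,0,0],[0,0,-.105]],(255,255,0),False);L(circ(.037,-.04),(0,255,255))
    cv2.imwrite(f"pics/ov_{n}.png",a)
a=[cv2.imread(f"pics/ov_{n}.png") for n in cs];b=np.zeros((600,800,3),np.uint8)
a=[cv2.resize(x,(400,int(x.shape[0]*400/x.shape[1]))) for x in a]
cv2.imwrite("pics/ov.png",np.hstack(a)); print(a[0].shape)
E
```

```text
[0.547  0.2906 0.1263] [np.float64(0.0005), np.float64(0.0005)]
[array([0.5766, 0.2329, 0.01  ]), array([0.4795, 0.2801, 0.01  ])] [array([0.6351, 0.3419, 0.01  ]), array([0.5716, 0.2271, 0.01  ]), array([0.4774, 0.2759, 0.01  ]), array([0.5407, 0.392 , 0.01  ])]
(347, 400, 3)
```

View pics/ov.png

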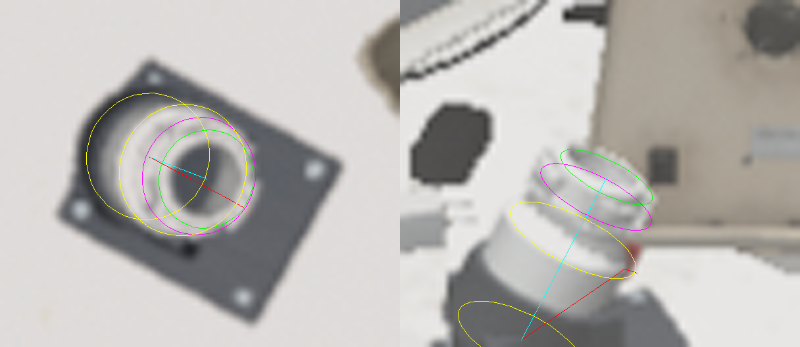

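drive_tool(dp=[[-1,-0.76,1],[-0.95,-0.76,1],[0,0,1],[0,0,1],[0,0,1],[0,0,1],[0,0,1],[0,0,1],[0,0,1],[0,0,1],[0,0,0.4],[0,0,0.24]], angular=[[0,0,0],[0,0,0],[0,0,0],[0,0,0],[0,0,0],[0,0,0],[0,0,0],[0,0,0],[0,0,0],[0,0,0],[0,0,0],[0,0,0]], gripper=[0.3,0.3,0.3,0.3,0.3,0.3,0.3,0.3,0.3,0.3,0.3,0.3])

```text
time_s: 5.6
tool_pos: [0.4623, -0.0809, 0.0342]
ee_rot: [0.152, 0.988, 0.0, 0.0]
wrist_force: [0.8, 0.9, 0.1]
gripper_width: 0.694
grasp_force: 0.0
```

drive_tool(dp=[[0,0,0],[0,0,0],[0,0,0],[0,0,0],[0,0,0],[0,0,0],[0,0,0],[0,0,0]], angular=[[0,0,0],[0,0,0],[0,0,0],[0,0,0],[0,0,0],[0,0,0],[0,0,0],[0,0,0]], gripper=[0.5,0.7,0.8,1,1,1,1,1], newtons=60)

```text
time_s: 6.6
tool_pos: [0.4624, -0.0814, 0.0347]
ee_rot: [0.152, 0.988, -0.0, 0.0]
wrist_force: [-2.2, 0.0, 5.9]
gripper_width: 0.149
grasp_force: 58.9
```

Run:
```python
from h import *
s=r.get_state();print(s["time_s"],s["joint_pos"].round(3),s["tool_pos"].round(4),s["wrist_force"].round(1),s["gripper_width"],s["grasp_force"])
from scipy.optimize import minimize
cs={n:r.capture(n) for n in("top","side")}
im={n:cv2.GaussianBlur(cv2.cvtColor(cv2.imread(f"pics/{n}1.png"),cv2.COLOR_BGR2GRAY).astype(np.float32),(0,0),.5) for n in cs}
def samp(n,pts):
    uv=np.array([proj(cs[n],q) for q in pts]).astype(np.float32); return cv2.remap(im[n],uv[:,1].reshape(-1,1),uv[:,0].reshape(-1,1),cv2.INTER_LINEAR).ravel()
def run(yaw,use):
    J=jarR(yaw)
    def cost(v):
        p=np.array(v[:3])/100;rr=v[3]/100;out=0
        for n in use:
            A=samp(n,circ(rr+.002,0,60)@J.T+p);B=samp(n,circ(rr-.002,0,60)@J.T+p);out-=np.clip(A-B,-30,60).mean()
        return out+20*max(0,rr-.0265)*1000
    best=None
    for r0 in(2.1,2.3,2.5):
        s0=np.array([54.7,29.06,12.63,r0]);b=minimize(cost,s0,method="Nelder-Mead",options=dict(initial_simplex=[s0]+[s0+.3*np.eye(4)[i] for i in range(4)]))
        if best is None or b.fun<best.fun:best=b
    return best.x.round(3),round(best.fun,2)
print(run(np.radians(61.2),("top","side")),run(np.radians(61.2),("top",)),run(np.radians(61.2),("side",)))
```

```text
6.6 [-0.229 -0.218  2.091 -0.     1.268 -1.493] [ 0.4624 -0.0814  0.0347] [-2.2  0.   5.9] 0.14868917421289407 58.857682943344116
(array([54.724, 29.144, 13.206,  1.964]), np.float64(-56.68)) (array([54.664, 29.155, 12.686,  2.038]), np.float64(-49.34)) (array([56.401, 29.502, 13.444,  0.549]), np.float64(-23.52))
```

drive_tool(dp=[[0,0,-0.5],[0,0,-1],[0,0,-1],[0,0,-1],[0,0,-1],[0,0,-1],[0,0,-1],[0,0,-1],[0,0,-1],[0,0,-1],[0,0,-1],[0,0,-1]], angular=[[0,0,0],[0,0,0],[0,0,0.5],[0,0,1],[0,0,1],[0,0,1],[0,0,1],[0,0,1],[0,0,1],[0,0,1],[0,0,1],[0,0,1]], gripper=[1,1,1,1,1,1,1,1,1,1,1,1])

```text
time_s: 8.2
tool_pos: [0.4618, -0.0812, 0.3231]
ee_rot: [0.589, 0.808, 0.0, 0.0]
wrist_force: [0.5, -0.9, -1.6]
gripper_width: 0.151
grasp_force: 58.4
```

drive_tool(dp=[[0,0,0],[0,0,0],[0,0,0],[0,0,0],[0,0,0],[0,0,0],[0,0,0],[0,0,0],[0,0,0]], angular=[[0,0,1],[0,0,1],[0,0,1],[0,0,1],[0,0,1],[0,0,1],[0,0,1],[0,0,1],[0,0,0.18]], gripper=[1,1,1,1,1,1,1,1,1])

```text
time_s: 9.32
tool_pos: [0.4619, -0.0812, 0.3221]
ee_rot: [0.861, 0.509, 0.0, 0.0]
wrist_force: [0.3, -0.2, -0.5]
gripper_width: 0.154
grasp_force: 58.4
```

drive_tool(dp=[[0.43,-0.89,0],[0.43,-0.89,0],[0.43,-0.89,0],[0.43,-0.89,0],[0.43,-0.89,0],[1,-0.5,0],[1,-0.5,0],[1,-0.5,0],[1,-0.5,0],[1,-0.5,0],[1,-0.5,0],[1,-0.5,0]], angular=[[0,0,0],[0,0,0],[0,0,0],[0,0,0],[0,0,0],[0,0,0],[0,0,0],[0,0,0],[0,0,0],[0,0,0],[0,0,0],[0,0,0]], gripper=[1,1,1,1,1,1,1,1,1,1,1,1])

```text
time_s: 10.82
tool_pos: [0.398, 0.2158, 0.3219]
ee_rot: [0.86, 0.51, 0.0, 0.0]
wrist_force: [0.7, 0.3, -0.5]
gripper_width: 0.148
grasp_force: 58.6
```

drive_tool(dp=[[1,1,0],[1,1,0],[1,1,0],[0,0,0],[0,0,0],[0,0,0],[0,0,0],[0,0,0],[0,0,0],[0,0,0]], angular=[[0,0,0],[0,0,0],[0,0,0],[0,0.87,0],[0,0.87,0],[0,0.87,0],[0,0.87,0],[0,0.87,0],[0,0.87,0],[0,0,0]], gripper=[1,1,1,1,1,1,1,1,1,1])

```text
time_s: 12.08
tool_pos: [0.4997, 0.2436, 0.3215]
ee_rot: [0.832, 0.492, 0.222, -0.131]
wrist_force: [-0.6, -1.3, -1.7]
gripper_width: 0.149
grasp_force: 58.8
```

```bash
cat >> h.py <<'E'
YAW=np.radians(61.2)
def delta(p):
    "needed tool-axis units for TCP -> p with orientation [Jx,-Jy,-Jz]"
    s=r.get_state();T=R.from_quat(s["ee_rot"]);J=jarR(YAW);G=R.from_matrix(np.c_[J[:,0],-J[:,1],-J[:,2]])
    print("t",s["time_s"],"tcp",s["tool_pos"].round(4),"dp units",(T.inv().apply(p-s["tool_pos"])/.025).round(2),"rot units",((T.inv()*G).as_rotvec()/.1).round(2),"F",s["wrist_force"].round(1),"q",s["joint_pos"].round(2))
E
python3 - <<'E'
from h import *
p=np.array([.5472,.291,.129]);delta(p+.065*jarR(YAW)[:,2])
E
```

```text
t 12.075 tcp [0.4997 0.2436 0.3215] dp units [-1.61  0.75  5.36] rot units [0.01 0.02 0.  ] F [-0.6 -1.3 -1.7] q [ 0.21 -0.4   1.82  0.39  1.38  0.7 ]
```

drive_tool(dp=[[-0.27,0.12,0.9],[-0.27,0.13,0.9],[-0.27,0.12,0.9],[-0.27,0.13,0.9],[-0.27,0.12,0.9],[-0.26,0.13,0.86],[0,0,0]], angular=[[0,0,0],[0,0,0],[0,0,0],[0,0,0],[0,0,0],[0,0,0],[0,0,0]], gripper=[1,1,1,1,1,1,1])

```text
time_s: 12.95
tool_pos: [0.5315, 0.2637, 0.1838]
ee_rot: [0.832, 0.492, 0.22, -0.131]
wrist_force: [0.0, 0.4, -0.1]
gripper_width: 0.147
grasp_force: 58.8
```

Run:
```python
from h import *
import pickle
p=np.array([.5472,.291,.129]);J=jarR(YAW);delta(p+.065*J[:,2])
s=r.get_state();T=R.from_quat(s["ee_rot"]).as_matrix()
cs={n:r.capture(n) for n in("top","side")};pickle.dump((cs,s),open("pre.pkl","wb"))
ims=[]
for n in cs:
    im=cs[n]["frame"];o=s["tool_pos"]+T[:,2]*.0345;uv=proj(cs[n],o-.02*J[:,2]).astype(int);r0,c0=uv[0]-37,uv[1]-25;z=8
    a=cv2.resize(im[r0:r0+75,c0:c0+50],None,fx=z,fy=z,interpolation=cv2.INTER_CUBIC)
    def L(pts,col,Rm,q0):
        q=np.array([((proj(cs[n],Rm@v+q0)-[r0,c0]+.5)*z)[::-1] for v in pts]).round().astype(np.int32);cv2.polylines(a,[q],True,col,1)
    L(circ(.038,0),(0,255,255),J,o);L(circ(.038,.029),(0,255,255),J,o);L(circ(.027,0),(0,255,0),J,p);L(circ(.0325,-.0125),(255,0,255),J,p)
    ims.append(a); print(n,r0,c0)
cv2.imwrite("pics/pre.png",np.hstack(ims))
```

```text
t 12.95 tcp [0.5315 0.2637 0.1838] dp units [-0.    0.02 -0.07] rot units [-0.02  0.05  0.  ] F [ 0.   0.4 -0.1] q [ 0.24 -0.28  1.95  0.42  1.14  0.62]
top 165 195
side 175 208
```

View pics/pre.png

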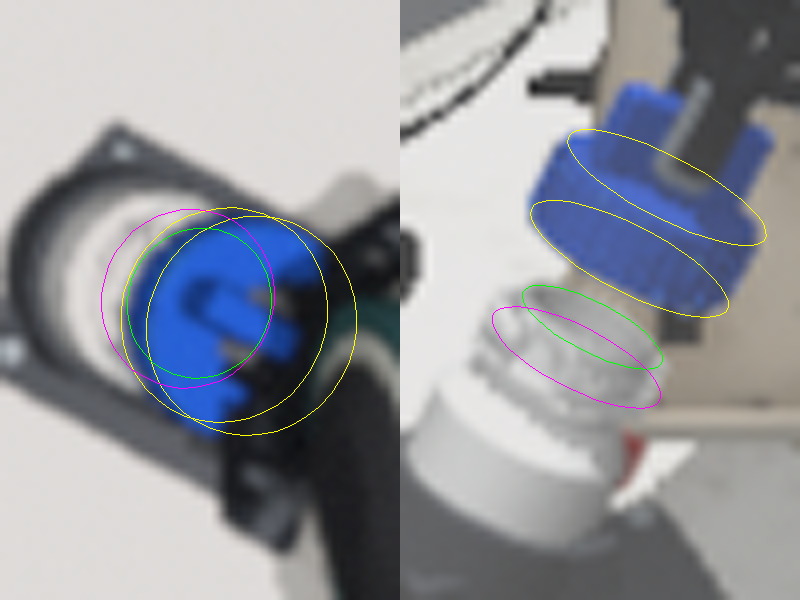

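```bash
cat > prof.py <<'E'
from h import *
import pickle
cs,s=pickle.load(open("pre.pkl","rb"))
p=np.array([.5472,.291,.129]);J=jarR(YAW);ax=J[:,2]
def prof(c,img,o,zs,ts,n):
    pts=np.array([[o+ax*z/1000+n*t/1000 for t in ts] for z in zs]).reshape(-1,3)
    uv=np.array([proj(c,q) for q in pts]).astype(np.float32)
    return cv2.remap(img,uv[:,1].reshape(len(zs),-1),uv[:,0].reshape(len(zs),-1),cv2.INTER_LINEAR)
def nrm(c,o):
    v=o-np.array(c["pose"])[:3,3]; n=np.cross(v,ax); return n/np.linalg.norm(n)
if __name__=="__main__":
    c=cs["side"];n=nrm(c,p);print("n side in jar axes",(J.T@n).round(2))
    g=cv2.imread("pics/side1.png");ts=np.arange(-48,49,3)
    print(" "*4,*[f"{t:4d}" for t in ts])
    for z,row in zip(range(4,-68,-4),prof(c,cv2.cvtColor(g,cv2.COLOR_BGR2GRAY),p,range(4,-68,-4),ts,n)): print(f"{z:4d}",*[f"{int(v):4d}" for v in row])
    o=s["tool_pos"]-ax*.0345; print("lid, blue-red")
    d=c["frame"].astype(np.float32);d=d[...,0]-d[...,2]
    for z,row in zip(range(34,-10,-4),prof(c,d,o,range(34,-10,-4),ts,n)): print(f"{z:4d}",*[f"{int(v):4d}" for v in row])
E
python3 prof.py
```

```text
n side in jar axes [-0.86  0.51  0.  ]
      -48  -45  -42  -39  -36  -33  -30  -27  -24  -21  -18  -15  -12   -9   -6   -3    0    3    6    9   12   15   18   21   24   27   30   33   36   39   42   45   48
   4  229  230  230  229  228  227  226  224  205  169  159  156  153  164  170  179  186  190  186  184  186  189  208  192  143  143  147  149  148  149  150  150  150
   0  230  230  229  230  228  226  224  227  217  157  144  148  160  169  176  181  190  195  196  196  198  201  208  201  193  194  174  149  149  148  148  147  146
  -4  230  230  230  229  224  211  206  216  226  219  205  195  193  192  193  198  205  211  209  218  216  215  195  163  168  181  173  148  146  146  145  144  144
  -8  230  230  230  229  221  212  211  206  212  221  224  226  225  225  225  225  225  223  220  213  198  186  163  146  153  189  174  149  144  143  143  145  160
 -12  230  230  230  229  219  201  212  219  217  207  204  210  213  214  214  213  207  201  191  191  182  174  187  180  171  180  174  137  140  152  165  172  175
 -16  230  230  230  229  217  195  193  
[... 3352 characters left out ...]
    4  -20  -20  -20
   6   -2   -1   10   56   78   79   82   86   88   88   91   87   88   88   84   85   82   80   81   72   72   69   63   69   57   56   47   51   36   -1  -19  -20  -21
   2   -2   -2    4   61   76   77   83   86   89   89   91   86   89   87   85   84   81   77   72   68   70   69   63   64   57   55   49   49   23  -15  -21  -20  -21
  -2   -2   -2    0   20   61   80   84   84   89   86   88   81   89   91   83   82   80   76   75   66   68   66   58   57   54   64   57   31    2  -19  -21  -21  -21
  -6   -2   -2   -2    0   17   40   64   83   84   89   91   88   86   84   81   85   81   72   76   71   70   82   56   59   47   44   28   -4  -14  -21  -21  -21  -20
```

Run:
```python
from prof import *
c=cs["top"];n=nrm(c,p);print("n top in jar axes",(J.T@n).round(2))
g=cv2.cvtColor(cv2.imread("pics/top1.png"),cv2.COLOR_BGR2GRAY);ts=np.arange(-48,49,3)
print(" "*4,*[f"{t:4d}" for t in ts])
for z,row in zip(range(12,-100,-6),prof(c,g,p,range(12,-100,-6),ts,n)): print(f"{z:4d}",*[f"{int(v):4d}" for v in row])
o=s["tool_pos"]-ax*.0345; print("lid, blue-red")
d=c["frame"].astype(np.float32);d=d[...,0]-d[...,2]
for z,row in zip(range(60,-40,-6),prof(c,d,o,range(60,-40,-6),ts,n)): print(f"{z:4d}",*[f"{int(v):4d}" for v in row])
```

```text
n top in jar axes [-0.16  0.99  0.  ]
      -48  -45  -42  -39  -36  -33  -30  -27  -24  -21  -18  -15  -12   -9   -6   -3    0    3    6    9   12   15   18   21   24   27   30   33   36   39   42   45   48
  12  219  208  155  101   96  113  173  200  201  193  143  117  107   99   97   91   89   92   90   96   96   98  116  166  194  197  189  134   72   51   60   83   94
   6  219  205  144  100   96  126  184  203  201  184  134  104   94   88   83   83   82   82   83   83   85   87  105  153  191  195  186  145   91   71   68   83   95
   0  219  195  135  100   97  134  187  205  201  180  130   96   85   83   82   81   81   80   81   81   81   83   96  148  196  193  192  165  105   85   74   84   96
  -6  218  187  129   97  100  137  190  202  199  182  131   91   83   81   81   80   81   81   82   81   81   81   94  152  197  195  199  173  121   93   77   85   95
 -12  214  180  118   94  102  144  195  198  195  186  126   87   83   82   80   81   81   81   82   81   81   82  103  161  198  199  202  182  134   95   77   84   96
 -18  210  164  101   92  103  154  198  1
[... 4541 characters left out ...]
   81   25    7    7
 -18   -5   -5    0   15   56  108  148  171  173  174  174  171  155  133  134  143  146  134  137  167  174  174  174  174  174  174  172  160  124   66   19    8    8
 -24   -5   -5    1    9   42   92  136  167  174  174  174  172  154  119  118  119  123  121  136  165  173  174  174  173  174  173  169  149  105   51   17    8    8
 -30   -6   -4    2    8   30   70  119  155  170  173  174  173  158  128  111  110  110  113  139  167  174  174  174  174  174  171  163  138   92   40   11    6    7
 -36   -5   -3    3    8   20   53   99  141  163  172  173  173  163  138  115  110  110  114  144  168  174  174  174  174  172  170  153  119   75   34   10    6    7
```

```bash
cat >> h.py <<'E'
PJ=np.array([.5472,.291,.129])+jarR(YAW)@np.array([.0003,-.00086,0])
def st():
    s=r.get_state();J=jarR(YAW);v=J.T@(s["tool_pos"]-PJ)*1000;F=J.T@s["wrist_force"];M=J.T@s["wrist_torque"]
    T=R.from_matrix(J.T@R.from_quat(s["ee_rot"]).as_matrix())
    rv=(T*R.from_matrix(np.diag([1.,-1,-1])).inv()).as_rotvec(degrees=True)
    print("t",round(s["time_s"],2),"jar-frame mm",v.round(1),"lid z",round(v[2]-34.5,1),"rot deg",rv.round(1),"F",F.round(1),"M",M.round(2),"w",round(s["gripper_width"],3),"q6",round(s["joint_pos"][5],2))
E
python3 - <<'E'
from h import *
st();delta(PJ+jarR(YAW)[:,2]*.0385)
E
```

```text
t 13.05 jar-frame mm [ 1.3  1.  65.2] lid z 30.7 rot deg [-0.   0.1  0. ] F [-0.3 -0.2  0.5] M [-0.01  0.35 -0.01] w 0.152 q6 0.62
t 13.05 tcp [0.532  0.2637 0.1863] dp units [-0.05  0.04  1.07] rot units [0.   0.02 0.01] F [-0.  -0.5  0.3] q [ 0.24 -0.28  1.95  0.42  1.14  0.62]
```

```bash
cat > lidchk.py <<'E'
from prof import *
def edge(v,ts):
    m=v[np.abs(ts)<=30]; lo1,lo2=v[:4].mean(),v[-4:].mean()
    i=np.abs(ts)
    L=v[(ts>-36)&(ts<-28)].mean();Rr=v[(ts<36)&(ts>26)].mean()
    a=np.interp((lo1+L)/2,v[ts<-30],ts[ts<-30]);b=ts[ts>30];w=v[ts>30];bb=np.interp(-(lo2+Rr)/2,-w,b)
    return a,bb
def chk(base=None):
    s0=r.get_state();out=[];ts=np.arange(-50,50.1,.5)
    cc={n:r.capture(n) for n in("top","side")};s1=r.get_state()
    base=PJ if base is None else base
    q=J.T@(s1["tool_pos"]-base); o=base+ax*(q[2]-.0345)   # jar axis point at lid height
    for n,zs in(("top",range(8,28,3)),("side",range(6,20,3))):
        d=cc[n]["frame"].astype(np.float32);d=d[...,0]-d[...,2];nn=nrm(cc[n],o)
        e=np.array([edge(row,ts) for row in prof(cc[n],d,o,zs,ts,nn)]);print(n,"edges",np.median(e,0).round(1),"c",np.median(e.mean(1)).round(2),"w",np.median(e[:,1]-e[:,0]).round(1),"tool t",(nn@(s1["tool_pos"]-base)*1000).round(2))
    print("lat0",(J.T@(s0["tool_pos"]-base)*1000).round(2),"lat1",(q*1000).round(2))
if __name__=="__main__": chk()
E
python3 - <<'E'
from h import *
for i in range(3): st()
import lidchk;lidchk.chk();st()
E
```

```text
t 13.05 jar-frame mm [ 1.3  1.  65.2] lid z 30.7 rot deg [-0.   0.1  0. ] F [-0.3 -0.2  0.5] M [-0.01  0.35 -0.01] w 0.152 q6 0.62
t 13.05 jar-frame mm [ 1.3  1.  65.2] lid z 30.7 rot deg [-0.   0.1  0. ] F [-0.3 -0.2  0.5] M [-0.01  0.35 -0.01] w 0.152 q6 0.62
t 13.05 jar-frame mm [ 1.3  1.  65.2] lid z 30.7 rot deg [-0.   0.1  0. ] F [-0.3 -0.2  0.5] M [-0.01  0.35 -0.01] w 0.152 q6 0.62
top edges [-36.1  41.1] c 2.47 w 77.4 tool t 0.55
side edges [-40.   37.9] c -1.0 w 77.9 tool t -0.88
lat0 [ 1.28  1.   65.2 ] lat1 [ 1.5   0.81 65.66]
t 13.15 jar-frame mm [ 1.5  0.8 65.7] lid z 31.2 rot deg [-0.1  0.1  0. ] F [-0.2  1.1 -0.9] M [0.03 0.29 0.02] w 0.15 q6 0.62
```

drive_tool(dp=[[0,0.02,0.25],[0,0,0.25],[0,0,0.25],[0,0,0.25],[0,0,0.1],[0,0,0]], angular=[[0,0,0],[0,0,0],[0,0,0],[0,0,0],[0,0,0],[0,0,0]], gripper=[1,1,1,1,1,1])

```text
time_s: 13.9
tool_pos: [0.5389, 0.2753, 0.1613]
ee_rot: [0.832, 0.492, 0.222, -0.131]
wrist_force: [0.2, 0.0, -1.0]
gripper_width: 0.148
grasp_force: 58.8
```

Run:
```python
from h import *
st()
import lidchk;lidchk.chk();st()
s=r.capture("side");o=PJ+jarR(YAW)[:,2]*.0;uv=proj(s,o).astype(int);cv2.imwrite("pics/near.png",cv2.resize(s["frame"][uv[0]-40:uv[0]+35,uv[1]-40:uv[1]+40],None,fx=8,fy=8,interpolation=cv2.INTER_CUBIC))
```

```text
t 13.9 jar-frame mm [ 0.5  0.5 36.8] lid z 2.3 rot deg [ 0.   0.1 -0. ] F [-0.4 -0.2 -0.9] M [0.04 0.38 0.04] w 0.148 q6 0.62
top edges [-36.5  41.3] c 2.36 w 77.8 tool t 0.29
side edges [-39.1  38.6] c -0.22 w 77.6 tool t -0.33
lat0 [ 0.45  0.51 36.85] lat1 [ 0.62  0.4  37.19]
t 14.0 jar-frame mm [ 0.6  0.4 37.2] lid z 2.7 rot deg [-0.   0.1 -0. ] F [-0.4 -0.1  0.2] M [-0.02  0.32 -0.02] w 0.148 q6 0.62
```

View pics/near.png

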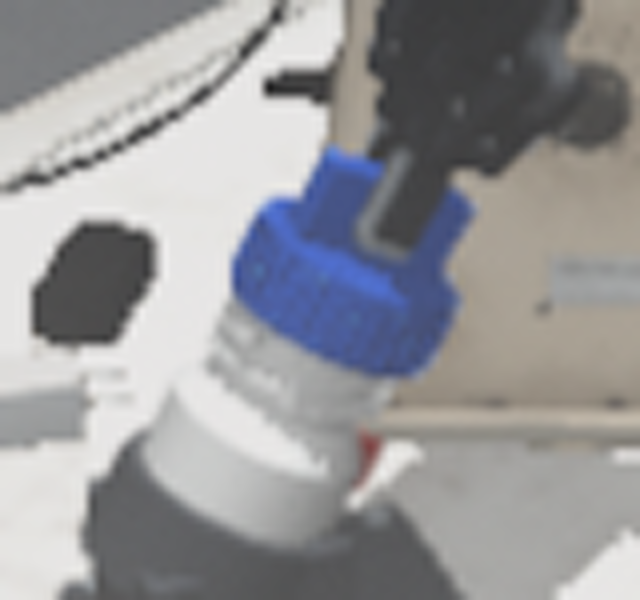

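drive_tool(dp=[[0.04,0.01,0.05],[0,0,0.06],[0,0,0.06],[0,0,0]], angular=[[0,0,0],[0,0,0],[0,0,0],[0,0,0]], gripper=[1,1,1,1])

```text
time_s: 14.55
tool_pos: [0.5406, 0.2777, 0.1581]
ee_rot: [0.832, 0.492, 0.222, -0.131]
wrist_force: [-0.5, -0.3, -1.6]
gripper_width: 0.156
grasp_force: 58.8
```

```bash
python3 -c "
from h import *
st()"
```

```text
t 14.55 jar-frame mm [ 1.4  0.2 32.6] lid z -1.9 rot deg [-0.   0.1 -0. ] F [-1.2  0.3 -1.1] M [0.05 0.3  0.02] w 0.156 q6 0.62
```

drive_tool(dp=[[0,0,0.06],[0,0,0.06],[0,0,0]], angular=[[0,0,0],[0,0,0],[0,0,0]], gripper=[1,1,1])

```text
time_s: 14.92
tool_pos: [0.5414, 0.279, 0.1556]
ee_rot: [0.832, 0.492, 0.222, -0.131]
wrist_force: [-1.1, 0.2, -0.2]
gripper_width: 0.148
grasp_force: 58.9
```

```bash
python3 -c "
from h import *
st()"
```

```text
t 14.93 jar-frame mm [ 1.5  0.2 29.7] lid z -4.8 rot deg [-0.   0.1 -0. ] F [-0.4  1.   0. ] M [ 0.02  0.34 -0.01] w 0.148 q6 0.62
```

drive_tool(dp=[[0,0,0.06],[0,0,0.06],[0,0,0]], angular=[[0,0,0],[0,0,0],[0,0,0]], gripper=[1,1,1])

```text
time_s: 15.3
tool_pos: [0.5422, 0.2797, 0.155]
ee_rot: [0.831, 0.492, 0.222, -0.131]
wrist_force: [-17.0, -18.6, 21.0]
gripper_width: 0.158
grasp_force: 63.5
```

```bash
python3 -c "
from h import *
st()"
```

```text
t 15.3 jar-frame mm [ 2.1 -0.1 28.7] lid z -5.8 rot deg [-0.1  0.1  0. ] F [-10.7   5.9  30.4] M [1.32 2.4  0.13] w 0.158 q6 0.62
```

Run:
```python
from prof import *
c=cs["side"];g=cv2.cvtColor(cv2.imread("pics/side1.png"),cv2.COLOR_BGR2GRAY)
v=PJ-np.array(c["pose"])[:3,3];v/=np.linalg.norm(v);cosA=v@ax;print("cos",cosA.round(3))
k=abs(cosA)/np.sqrt(1-cosA**2)
print("rim z' for r=27:",27*k," r=19.6:",19.6*k)
zs=np.arange(20,-24,-1.5);n=nrm(c,PJ)
ts=[-14,-10,-6,-2,2,6,10]
A=prof(c,g,PJ,zs,ts,n)
print("z    ",ts)
for z,row in zip(zs,A):print(z,*[f"{int(x):4d}" for x in row])
im=cv2.imread("pics/side1.png").astype(int)
m=((im[...,2]-im[...,1]>35)&(im[...,2]-im[...,0]>35));m=blob(m,proj(c,PJ-.049*ax-.045*J[:,0]),14)
ys,xs=np.nonzero(m);print("red n",len(ys),ys.mean() if len(ys) else 0,xs.mean() if len(ys) else 0, list(zip(ys,xs))[:40])
for dz in(-6,-3,0,3,6):print(dz,proj(c,PJ+dz/1000*ax-.049*ax-.045*J[:,0]).round(2),proj(c,PJ+dz/1000*ax-.049*ax-.037*J[:,0]).round(2))
```

```text
cos -0.322
rim z' for r=27: 9.187937685458131  r=19.6: 6.669762171665902
z     [-14, -10, -6, -2, 2, 6, 10]
20.0  142  157  162  163  161  158  156
18.5  147  156  162  163  160  158  156
17.0  152  154  161  162  160  157  156
15.5  156  152  160  163  160  157  155
14.0  158  150  159  163  161  158  153
12.5  161  149  165  163  162  167  153
11.0  166  153  179  176  173  186  164
9.5  171  162  188  187  187  196  185
8.0  175  165  184  188  193  197  194
6.5  173  160  179  186  189  194  192
5.0  163  157  173  182  185  189  186
3.5  153  158  169  180  188  188  186
2.0  148  160  171  179  191  193  189
0.5  149  162  174  181  193  196  194
-1.0  153  164  174  183  194  197  198
-2.5  168  174  173  190  198  198  208
-4.0  192  192  189  197  207  207  217
-5.5  212  210  208  211  217  218  219
-7.0  226  222  220  222  223  222  219
-8.5  226  227  226  225  227  220  208
-10.0  222  223  225  225  218  213  194
-11.5  215  217  218  218  209  200  189
-13.0  206  210  209  207  197  190  195
-14.5  198  204  202  197  187  194  200
-16.0  196  202  197  190  184  194  197
-17.5  196  202  197  186  185  187  191
-19.0  197  202  197  189  184  180  183
-20.5  200  201  197  190  182  175  178
-22.0  202  202  198  191  181  174  175
-23.5  207  206  200  192  181  172  171
red n 0 0 0 []
-6 [235.15 236.16] [234.52 233.82]
-3 [234.28 236.63] [233.65 234.28]
0 [233.42 237.09] [232.78 234.75]
3 [232.55 237.55] [231.91 235.21]
6 [231.68 238.02] [231.03 235.67]
```

Run:
```python
from prof import *
st();c=r.capture("side");n=nrm(c,PJ);d=c["frame"].astype(np.float32);d=d[...,0]-d[...,2]
zs=np.arange(-8,-30,-1.);ts=[-14,-8,-1,6,12]
for z,row in zip(zs,prof(c,d,PJ,zs,ts,n)):print(z,row.astype(int))
print("pred rim edge offset at t:",[(-np.sqrt(38**2-(t+.2)**2)*.34).round(1) for t in ts])
import lidchk;lidchk.chk();st()
```

```text
t 15.3 jar-frame mm [ 2.1 -0.1 28.7] lid z -5.8 rot deg [-0.1  0.1  0. ] F [-10.7   5.9  30.4] M [1.32 2.4  0.13] w 0.158 q6 0.62
-8.0 [85 75 80 77 69]
-9.0 [84 77 80 77 69]
-10.0 [84 77 80 77 69]
-11.0 [83 75 80 76 68]
-12.0 [83 73 80 76 68]
-13.0 [84 73 80 77 69]
-14.0 [83 74 79 78 66]
-15.0 [82 76 79 78 63]
-16.0 [81 77 78 77 60]
-17.0 [79 76 76 72 51]
-18.0 [66 67 67 63 41]
-19.0 [50 54 55 53 29]
-20.0 [33 40 42 40 18]
-21.0 [20 26 29 28 12]
-22.0 [12 16 18 16  7]
-23.0 [5 8 8 6 1]
-24.0 [0 2 3 3 0]
-25.0 [0 1 1 2 0]
-26.0 [0 1 0 1 0]
-27.0 [0 0 0 0 0]
-28.0 [0 0 0 0 0]
-29.0 [0 0 0 0 0]
pred rim edge offset at t: [np.float64(-12.0), np.float64(-12.6), np.float64(-12.9), np.float64(-12.7), np.float64(-12.2)]
top edges [-37.2  40.6] c 1.65 w 77.9 tool t -0.48
side edges [-40.6  37.4] c -1.6 w 78.0 tool t -1.82
lat0 [ 2.01 -0.12 28.65] lat1 [ 2.03 -0.15 28.69]
t 15.45 jar-frame mm [ 2.  -0.1 28.7] lid z -5.8 rot deg [-0.1  0.1  0. ] F [-11.8   5.6  30.8] M [ 1.4   2.43 -0.  ] w 0.146 q6 0.62
```

drive_tool(dp=[[0,0,-0.03],[0,0,0],[0,0,0],[0,0,0],[0,0,0],[0,0,0],[0,0,0]], angular=[[0,0,0],[0,0,-0.8],[0,0,-0.8],[0,0,-0.8],[0,0,-0.8],[0,0,-0.8],[0,0,0]], gripper=[1,1,1,1,1,1,1])

```text
time_s: 16.32
tool_pos: [0.5424, 0.2802, 0.1557]
ee_rot: [0.717, 0.648, 0.245, -0.084]
wrist_force: [-5.8, -5.9, 12.7]
gripper_width: 0.156
grasp_force: 61.0
```

```bash
python3 -c "
from h import *
st()"
```

```text
t 16.32 jar-frame mm [ 2.9 -0.1 29. ] lid z -5.5 rot deg [-0.1 -0.  23. ] F [-0.5  2.2 15. ] M [0.67 0.46 0.22] w 0.156 q6 0.22
```

drive_tool(dp=[[0,0,0.01],[0,0,0.01],[0,0,0.02],[0,0,0.02]], angular=[[0,0,-0.8],[0,0,-0.8],[0,0,-0.8],[0,0,0]], gripper=[1,1,1,1])

```text
time_s: 16.82
tool_pos: [0.5423, 0.2806, 0.1524]
ee_rot: [0.635, 0.728, 0.252, -0.055]
wrist_force: [-0.4, 0.3, -1.9]
gripper_width: 0.155
grasp_force: 58.9
```

```bash
python3 -c "
from h import *
st()"
```

```text
t 16.82 jar-frame mm [ 1.5  0.2 26. ] lid z -8.5 rot deg [ 0.   0.1 36.6] F [-0.9  0.5 -1.7] M [0.02 0.3  0.02] w 0.155 q6 -0.02
```

drive_tool(dp=[[0,0,0.07],[0,0,0.07],[0,0,0.07],[0,0,0.07],[0,0,0]], angular=[[0,0,0],[0,0,0],[0,0,0],[0,0,0],[0,0,0]], gripper=[1,1,1,1,1])

```text
time_s: 17.45
tool_pos: [0.5439, 0.2837, 0.1462]
ee_rot: [0.635, 0.728, 0.252, -0.055]
wrist_force: [0.2, 0.6, -1.7]
gripper_width: 0.151
grasp_force: 58.9
```

```bash
python3 -c "
from h import *
st()"
```

```text
t 17.45 jar-frame mm [ 1.4  0.2 18.9] lid z -15.6 rot deg [ 0.   0.1 36.6] F [-0.3  0.1 -1.8] M [ 0.02  0.34 -0.02] w 0.151 q6 -0.02
```

drive_tool(dp=[[0,0,0.04],[0,0,0.04],[0,0,0]], angular=[[0,0,0],[0,0,0],[0,0,0]], gripper=[1,1,1])

```text
time_s: 17.82
tool_pos: [0.5445, 0.2843, 0.1456]
ee_rot: [0.635, 0.728, 0.252, -0.054]
wrist_force: [-8.4, -10.3, 10.5]
gripper_width: 0.153
grasp_force: 61.1
```

```bash
python3 -c "
from h import *
st()"
```

```text
t 17.82 jar-frame mm [ 1.8 -0.  18. ] lid z -16.5 rot deg [-0.   0.1 36.7] F [-6.1  2.4 15.6] M [0.65 1.41 0.04] w 0.153 q6 -0.02
```

drive_tool(dp=[[0,0,0],[0,0,0],[0,0,0.01],[0,0,0.013],[0,0,0.013],[0,0,0.013],[0,0,0.013],[0,0,0.013],[0,0,0.013],[0,0,0]], angular=[[0,0,0.7],[0,0,0.7],[0,0,0.7],[0,0,0.7],[0,0,0.7],[0,0,0.7],[0,0,0.7],[0,0,0.7],[0,0,0.7],[0,0,0]], gripper=[1,1,1,1,1,1,1,1,1,1])

```text
time_s: 19.08
tool_pos: [0.5455, 0.2854, 0.1442]
ee_rot: [0.829, 0.495, 0.224, -0.13]
wrist_force: [-4.4, -7.2, 10.8]
gripper_width: 0.15
grasp_force: 60.9
```

```bash
python3 -c "
from h import *
st()"
```

```text
t 19.07 jar-frame mm [ 2.3 -0.4 16. ] lid z -18.5 rot deg [-0.1  0.   0.5] F [-1.9  0.4 13.6] M [ 0.3   0.72 -0.13] w 0.15 q6 0.61
```

drive_tool(dp=[[0,0,0.013],[0,0,0.013],[0,0,0.013],[0,0,0.013],[0,0,0.013],[0,0,0]], angular=[[0,0,0.7],[0,0,0.7],[0,0,0.7],[0,0,0.7],[0,0,0.7],[0,0,0]], gripper=[1,1,1,1,1,1])

```text
time_s: 19.82
tool_pos: [0.5458, 0.286, 0.1427]
ee_rot: [0.903, 0.343, 0.197, -0.167]
wrist_force: [-6.3, -8.5, 10.4]
gripper_width: 0.153
grasp_force: 61.0
```

```bash
python3 -c "
from h import *
st()"
```

```text
t 19.82 jar-frame mm [ 2.1 -0.3 14.4] lid z -20.1 rot deg [ -0.1   0.  -19.5] F [-3.9  1.4 14.3] M [ 0.29  0.97 -0.1 ] w 0.153 q6 0.96
```

No stop torque yet; going a little further until it stops.

drive_tool(dp=[[0,0,0.01],[0,0,0],[0,0,0]], angular=[[0,0,0.3],[0,0,0.3],[0,0,0]], gripper=[1,1,1])

```text
time_s: 20.2
tool_pos: [0.5458, 0.286, 0.1426]
ee_rot: [0.913, 0.317, 0.192, -0.172]
wrist_force: [-8.6, -12.0, 12.4]
gripper_width: 0.151
grasp_force: 68.0
```

```bash
python3 -c "
from h import *
st()"
```

```text
t 20.2 jar-frame mm [ 2.1 -0.4 14.3] lid z -20.2 rot deg [ -0.1   0.1 -22.8] F [-6.5  1.8 18.1] M [0.4  1.39 1.53] w 0.151 q6 1.02
```

drive_tool(dp=[[0,0,0],[0,0,0]], angular=[[0,0,0.25],[0,0,0]], gripper=[1,1])

```text
time_s: 20.45
tool_pos: [0.5461, 0.2861, 0.1428]
ee_rot: [0.916, 0.306, 0.191, -0.175]
wrist_force: [-4.9, -9.2, 11.6]
gripper_width: 0.15
grasp_force: 78.9
```

```bash
python3 -c "
from h import *
st()"
```

```text
t 20.45 jar-frame mm [ 2.4 -0.5 14.4] lid z -20.1 rot deg [ -0.1  -0.  -24.3] F [-3.3 -0.1 15.2] M [0.09 0.69 1.23] w 0.15 q6 1.05
```

drive_tool(dp=[[0,0,-0.03],[0,0,0],[0,0,0],[0,0,0],[0,0,0]], angular=[[0,0,0],[0,0,0],[0,0,0],[0,0,0],[0,0,0]], gripper=[1,0.7,0.6,0.5,0.5])

```text
time_s: 21.08
tool_pos: [0.5452, 0.286, 0.1417]
ee_rot: [0.917, 0.305, 0.189, -0.175]
wrist_force: [-0.2, 1.2, -0.9]
gripper_width: 0.498
grasp_force: 0.0
```

drive_tool(dp=[[0,0,-0.4],[0,0,-1],[0,0,-1],[0,0,-1],[0,0,-1],[-0.5,0,-1],[-0.5,0,0],[0,0,0]], angular=[[0,0,0],[0,0,0],[0,0,0],[0,0,0],[0,0,0],[0,0,0],[0,0,0],[0,0,0]], gripper=[0.5,0.5,0.5,0.5,0.5,0.5,0.5,0.5])

```text
time_s: 22.08
tool_pos: [0.4937, 0.2144, 0.2466]
ee_rot: [0.917, 0.305, 0.189, -0.175]
wrist_force: [0.2, 1.6, -0.2]
gripper_width: 0.497
grasp_force: 0.0
```

Run:
```python
from prof import *
st();cc={n:r.capture(n) for n in("top","side")};c=cc["side"];n=nrm(c,PJ);d=c["frame"].astype(np.float32);d=d[...,0]-d[...,2]
zs=np.arange(-24,-44,-1.);ts=[-14,-8,-1,6,12];A=prof(c,d,PJ,zs,ts,n)
for j,t in enumerate(ts):print(t,"rim z cam",np.interp(-38,-A[:,j],zs)+np.sqrt(38**2-t*t)*.34)
ims=[]
for q in cc:
    uv=proj(cc[q],PJ).astype(int);ims.append(cv2.resize(cc[q]["frame"][uv[0]-37:uv[0]+38,uv[1]-25:uv[1]+25],None,fx=8,fy=8,interpolation=cv2.INTER_CUBIC))
cv2.imwrite("pics/end.png",np.hstack(ims))
```

```text
t 22.07 jar-frame mm [-22.   10.8 148.3] lid z 113.8 rot deg [ -0.    0.1 -24.4] F [ 1.2  0.6 -0.9] M [-0.02  0.2  -0.05] w 0.497 q6 1.02
-14 rim z cam -21.844936667158805
-8 rim z cam -21.78316601989231
-1 rim z cam -22.024351934432495
6 rim z cam -21.812552905478675
12 rim z cam -20.90535455744348
```

View pics/end.png

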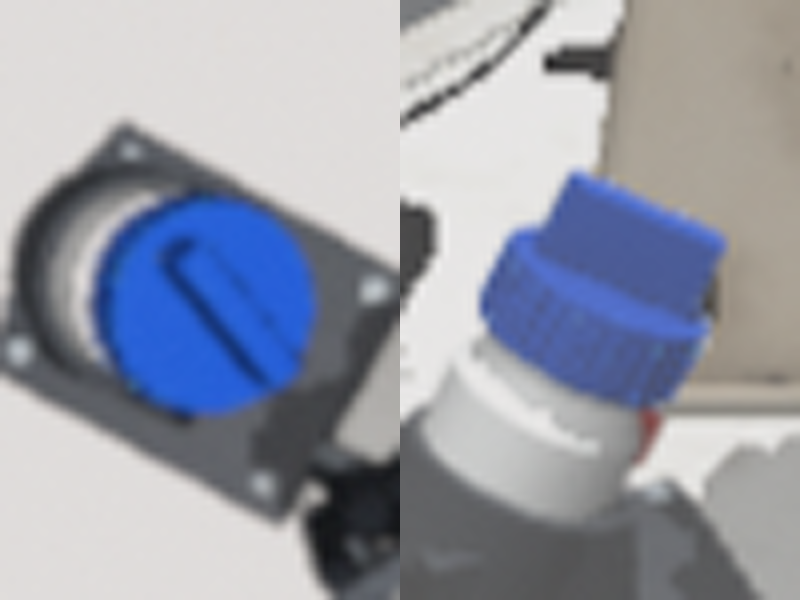

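The lid sits square on the jar, with its rim about 24 mm below the mouth and its bar roughly 20° past the pointer. The gripper is clear of it, so I'm handing in.

```bash
python3 -c "
from station import r
print(r.close_job())"
```

```text
the job is handed in; nothing more can be done
None
```

The blue lid was laid on the thread in line with the pointer, turned back until it dropped in, then screwed forward to the stops and released. It took about 22 s and the job is handed in; no verdict came back. The last pictures put the rim about 24 mm below the mouth (fully home is 23.6 mm), with the bar about 20° past the pointer.

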